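# Slide carrier under the leaf spring of the loading dock

## Robot

A 6-joint arm with a two-finger parallel gripper is mounted at the origin on a cart in front of the work surface, level with it; the furniture and walls round the work are solid. World frame = base frame: x ahead of the robot, y to its left, z up, the work surface at z = 0. Lengths are in m, angles in rad, forces in N, time in s.
With the tool pointing down it reaches from about 0.3 to 0.75 m from the base axis. Payload 8.5 kg.
Tool frame: the origin (TCP) lies between the finger pads; the fingertips stand 11 mm ahead of it and the grasp point (between the pads) lies 8 mm behind it (nose_length is the distance from the TCP to the fingertips, in m); z points along the fingers, y is the line along which they close (so a half turn about z gives the same grasp; the last joint's range is limited). The gripper opens to 85 mm and grips with 20 to 120 N. Pads are 22 mm wide; open, the fingers measure 114 mm over their backs; the gripper's body (76 mm by 85 mm) begins 54 mm behind the grasp point. The pads swing forward as they close: fully open they stand 13 mm farther back than shut.
Start: joints at [0.966, 0.381, 1.297, -0, 1.464, -0.215], TCP at [0.209, 0.509, 0.242] pointing down, gripper open.
Joint ranges: [-3.11, 3.11], [-0.89, 2.33], [0.22, 2.48], [-1.42, 4.56], [0.17, 2.85], [-2.88, 2.88]. Speed limits (rad/s): [2.39, 2.39, 3.14, 3.14, 3.14, 3.14].

## Interface

Orientations are given as [roll, pitch, yaw] about the fixed x, y, z axes, in that order (R = Rz(yaw) Ry(pitch) Rx(roll)).
In Python, from station import state, camera, camera_model, close_job, look_for, masks_of, place_of, nose_length gives the robot as it stands. The module is installed in compiled form; this text tells all that it offers.
- The arm moves only by the shell command python3 -m inch 'ROWS' [FORCE]. ROWS is JSON, a list of rows, each an object with "hand": the finger opening in m, from 0 to 0.0854; "delta_pos": the shift along the tool's x, y, z in m, a list of three; "spin": the turn about the tool's z in degrees. In form: [{"hand": hand, "delta_pos": [x, y, z], "spin": spin}, ...]. A call has exactly 8 rows; each row shifts and turns the commanded pose from where the row before left it, along the tool's axes as they then stand; what a row does not reach is not made up. A row lasts 1/12 s, in which the tool goes at most 41.7 mm and 7.16 degrees, less where a joint would pass 70% of its speed; a pose out of reach is approached as far as the arm can. A call is refused whole if a number of a shift passes 0.0417 or a number of a turn 7.16, either way. A call with a gripper value outside its range is refused whole. The fingers move at their own pace and stop on an object; FORCE is the grip in N (left out, the last holds). Time passes only in rows, so rows that do not move let the fingers close, or fill a call up. It gives the time, the measured TCP pose, the force, the opening and the grip force at its end, in the units of the state.
- state(): the state, without advancing time (a new reading comes with each control period).
- camera(name): name is "scene" or "side" or "wrist"; returns the picture (400x640x3 uint8, red, green, blue); there is no depth.
- camera_model(name): a dict with "mtx" (3x3 intrinsics, pixels), "dist" ([k1, k2, p1, p2, k3] as OpenCV has them; the pictures are not rectified), "cam_to_world" (4x4, takes a point from camera to world coordinates); the wrist camera has in their place "hand_eye" (4x4, takes a point from camera to tool coordinates, whose origin is the TCP and whose axes are the flange's). Camera axes: x right, y up, looking along -z (the intrinsics and any distortion apply to the point x, -y, -z); pixel columns grow to the right and rows downward; lengths in m; the calibration is good to about 2 mm. A picture is of the moment at which its call begins: read the wrist's pose just before it. camera_model takes no time and is no camera call.
- close_job(): hands the job in; it is judged then, once.
Trained networks look in the newest picture that a camera, given by its name, has taken for a name from the list of things; names that differ only in an ending like _2 or _b are one class to them, and where a whole thing is asked for, a point or a joint stands for the part that bears it (a point fixed in the world has none). Each returns a list of dicts, best first, with "p" (0 to 1); they miss things now and then, are a little off and sometimes report something else, mostly with a low value. They report only what shows in the picture. A call takes as long as a camera call.
- look_for(label, camera): "xy" ([column, row] in pixels, amid what is visible of it).
- masks_of(label, camera): "mask" (400x640 bool, what is visible of it) and "xy" ([column, row] in pixels, amid what is visible of it).
- place_of(label, camera): "xy" ([column, row] in pixels: a listed point, or the origin of a listed thing).
The state is a dict: "t": time; "joint_positions": joint angles; "qd": joint speeds; "effort": joint torques, N m; "ee_pos": TCP position; "orientation": TCP orientation; "wrist_force": force on the tool from outside, world axes, zero at the start; "torque": the same for the moment, N m; "width": finger opening in m; "grasp_force": force on a finger pad.
Only numpy, scipy, OpenCV 4.12 (cv2) and the standard library are available. Lean on these libraries where they do the work, as an engineer would, in place of code of your own. Each camera call takes 0.05 s, during which the arm holds its last target. There are 200 camera calls.

## Task

Load the blue slide carrier into the loading dock: with the fingertips on its black ribbed pad, press it down hard against the sprung bed and, keeping it pressed, slide it under the gate bar and the brass leaf spring until its nose is fully home against the end stop, then let go so that it stays clamped there. Only press and push it, never grip it or lift it out, and leave the things around the dock where they are.

Things in the scene. Friction and masses are not known exactly. Their poses are not given: they have to be found in the camera images.
- dock: Fixed aluminium loading dock on a dark base plate, 238 x 100 mm. Origin: on the table under the middle of the channel; x runs along the channel toward the end stop (the way the carrier goes in), z up. The channel is 63 mm wide between guide walls with tops at z = 32 mm. The carrier lies in it on a white sprung bed, whose top is at z = 28 mm when up.
- gate_mouth (a point): Middle of the lower front edge of the gate, an aluminium bar across the channel: dock x = 40 to 54 mm, underside at z = 42 mm, top at z = 50 mm (screw heads to 55 mm). With the bed up the carrier's nose top is at z = 47 mm, 5 mm too high, and its blunt front butts against the bar.
- stop_face (a point): Middle of the end stop's face, where the carrier's nose must arrive: dock x = 102 mm, z = 38 mm (top of the stop z = 46 mm). Fully home, the carrier's origin is at dock x = 37 mm.
- carrier: Loose blue slide carrier, 130 long (x) x 60 wide x 19 mm high, 0.13 to 0.25 kg, a glass slide in its nose. Origin: middle of its underside; x points to its nose, along the dock's x. Tail (x = -65 to -15 mm) 14 mm thick; an upright 5 mm step at x = -15 mm leads up to the nose part (to x = +65 mm), 19 mm thick. It starts in the channel, its nose front 10 to 30 mm short of the gate bar.
- carrier_pad (a point): Middle of the top of the ribbed finger pad on the carrier's tail (44 x 52 mm), 25 mm behind the step; dock z = 42 mm with the bed up.
- bed (a joint): How far the sprung bed is pressed down, in m: 0 up, 0.009 on its hard stop. It yields from about 5 N, is 5 mm down at 9 N and at its stop at 12 N. The carrier passes the gate when it is more than 5 mm down (best about 7); friction and leaf spring then drag with some 5 to 15 N. With the carrier home and let go the bed stays 5 to 8 mm down, held by gate and leaf.
- leaf (a joint): Lift of the forked brass leaf spring below and behind the gate bar, in rad: 0 hanging free, its two rounded tips at dock x = 82 mm, y = +-22 mm, z = 36 mm; it rises by 0.06 (bed at its stop) to 0.19 as the carrier's nose slides under it.
- dish: Bystander: clear petri dish with pink contents, 59 mm across, 13 mm high, on the table left of the dock. Origin: centre of its underside.
- coverslips: Bystander: small pale coverslip box, 36 x 36 x 17 mm, on the table right of the dock. Origin: centre of its underside.
- oil: Bystander: small brown bottle with a black cap, 26 mm across, 62 mm high, on the table to the left, near the computer mouse. Origin: centre of its underside.

How it is judged:
By the outcome, as a careful person would: the job done as asked, in the order asked, and still so for the second after the job is handed in, with the robot touching nothing.
It also fails if it takes over 51 s, if anything falls off the work surface, if the arm or the gripper's body presses on something with over 40 N, if the wrist force passes 120 N, or if a joint passes its speed limit or range.

## Working session

There is one attempt and no reset: what is moved stays moved. The work goes in short steps, Python scripts to look and compute and a shell command to move; the robot and the scene stay as the last step left them, time stands still between calls to the robot, and variables do not carry over. Pictures are saved under pics/ and viewed, at most 10 in all, crops included, and the job is handed in when it is done.

```bash
mkdir -p pics
cat > h.py <<'E'
import numpy as np, cv2
from scipy.spatial.transform import Rotation as R
from station import *
def pose(s):
    T=np.eye(4);T[:3,:3]=R.from_euler('xyz',s['orientation']).as_matrix();T[:3,3]=s['ee_pos'];return T
def ray(name,xy,T=None):
    m=camera_model(name);C=m['cam_to_world'] if 'cam_to_world' in m else T@np.array(m['hand_eye'])
    C=np.array(C)
    u=cv2.undistortPoints(np.array([[xy]],float),np.array(m['mtx']),np.array(m['dist']))[0,0]
    d=C[:3,:3]@np.array([u[0],-u[1],-1]);return C[:3,3],d/np.linalg.norm(d)
def onz(r,z): o,d=r;return o+d*(z-o[2])/d[2]
def tri(rs):
    A=sum(np.eye(3)-np.outer(d,d) for o,d in rs);b=sum((np.eye(3)-np.outer(d,d))@o for o,d in rs)
    return np.linalg.solve(A,b)
E
cat > look.py <<'E'
from h import *
import sys
np.set_printoptions(precision=4,suppress=True)
n=sys.argv[1]
s=state();T=pose(s);ims={}
print(s['t'],s['ee_pos'],s['orientation'],s['wrist_force'],s['width'],nose_length)
for c in ['scene','side','wrist']:
    im=camera(c);cv2.imwrite(f'pics/{c}{n}.png',im[:,:,::-1])
rs={}
Z=dict(gate_mouth=.042,stop_face=.038,carrier_pad=.042,carrier=.028,dock=0,dish=0,coverslips=0,oil=0)
for l in Z:
    rr=[]
    for c in ['scene','side','wrist']:
        q=place_of(l,c)
        if q:
            r=ray(c,q[0]['xy'],T)
            print(l,c,np.round(q[0]['xy'],1),round(q[0]['p'],2),onz(r,Z[l]))
            if q[0]['p']>.4: rr.append(r)
    if len(rr)>1: print('   tri',l,tri(rr))
E
python3 look.py 0
```

```text
0.0 [0.2088 0.5085 0.2417] [-3.1401 -0.0003  2.7518] [ 0.3084  0.3751 -0.4062] 0.08542688809656371 0.011
gate_mouth scene [353.7 204.5] 0.96 [ 0.625  -0.2181  0.042 ]
gate_mouth side [302.8 196.6] 0.69 [ 0.6183 -0.2144  0.042 ]
   tri gate_mouth [ 0.6219 -0.2187  0.0411]
stop_face scene [381.2 204.8] 0.77 [ 0.6704 -0.2491  0.038 ]
stop_face side [281.3 186.6] 0.96 [ 0.6741 -0.2404  0.038 ]
   tri stop_face [ 0.6756 -0.2448  0.0344]
carrier_pad scene [283.5 211.4] 0.68 [ 0.5044 -0.1503  0.042 ]
carrier_pad side [353.3 221.7] 0.55 [ 0.5033 -0.1666  0.042 ]
   tri carrier_pad [ 0.5005 -0.1578  0.0481]
carrier scene [303.1 216.6] 0.91 [ 0.5349 -0.1718  0.028 ]
carrier side [338.8 219.4] 0.74 [ 0.5354 -0.1834  0.028 ]
   tri carrier [ 0.5326 -0.1766  0.0324]
dock scene [335.3 225.1] 0.92 [ 0.5905 -0.2032  0.    ]
dock side [316.8 222.2] 0.81 [ 0.5836 -0.1975  0.    ]
   tri dock [ 0.5878 -0.2027 -0.0018]
dish scene [297.3 203.6] 0.61 [ 0.5793 -0.0897  0.    ]
dish side [299.2 256. ] 0.81 [ 0.581  -0.0909  0.    ]
   tri dish [ 0.58   -0.0898  0.0004]
coverslips scene [333.5 257.1] 0.8 [ 0.5229 -0.2788  0.    ]
coverslips side [359.9 206.7] 0.51 [ 0.5172 -0.2766  0.    ]
   tri coverslips [ 0.5199 -0.2793 -0.0003]
oil scene [216.2 205. ] 0.58 [0.441  0.0176 0.    ]
oil side [354.9 327.2] 0.91 [0.4432 0.0383 0.    ]
   tri oil [ 0.4456  0.0303 -0.0086]
```

View pics/scene0.png

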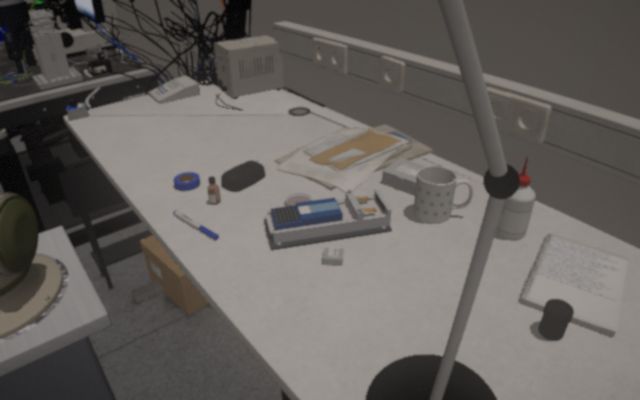

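View pics/side0.png

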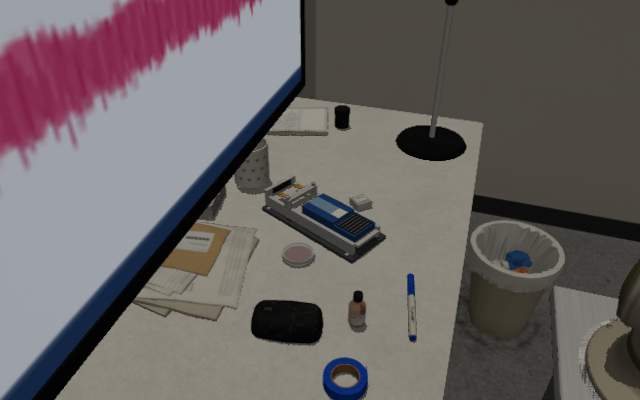

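The scene picture shows the carrier in the dock at about (305,213), with the gate at (353,204) and the stop at (381,204). The side picture agrees: pad near (353,222), stop near (281,187). The dock axis is roughly -26°. Next I work out the move to hover over the pad and check the lamp's position.

```bash
cat > go.py <<'E'
from h import *
import sys
np.set_printoptions(precision=4,suppress=True)
t=np.array(eval(sys.argv[1]));yaw=float(sys.argv[2])
s=state();T=pose(s);print(s['t'],s['ee_pos'],s['orientation'],s['wrist_force'],s['width'])
print('tool delta',T[:3,:3].T@(t-T[:3,3]),'spin deg',-np.degrees((yaw-s['orientation'][2]+np.pi)%(2*np.pi)-np.pi))
E
python3 go.py "[.50,-.155,.2]" 2.68
python3 -c "
from h import *
print(tri([ray('scene',(432,390)),ray('side',(431,143))]), onz(ray('scene',(432,390)),0))
for p in [(452,2),(447,40)]: print(ray('side',p))
print(tri([ray('scene',(500,180)),ray('side',(436,100))]),camera_model('side')['cam_to_world'][:3,3] if 0 else '')
"
```

```text
1.35 [0.209  0.5087 0.2423] [-3.1415 -0.      2.7518] [-0.2504  0.1983 -0.3831] 0.08514759269938409
tool delta [-0.5214 -0.5033  0.0423] spin deg 4.111909285245594
[ 0.42380621 -0.58496304  0.01601268] [ 0.44375083 -0.57858093  0.        ]
(array([0.33335144, 0.5558261 , 0.58716171]), array([ 0.06961765, -0.97592771, -0.20668452]))
(array([0.33335144, 0.5558261 , 0.58716171]), array([ 0.06792949, -0.96018014, -0.27099758]))
[ 0.46719968 -0.54263154  0.21868732]
```

```bash
python3 -m inch '[{"hand":0.0,"delta_pos":[-0.028,-0.027,0],"spin":0},{"hand":0.0,"delta_pos":[-0.028,-0.027,0],"spin":0},{"hand":0.0,"delta_pos":[-0.028,-0.027,0],"spin":0},{"hand":0.0,"delta_pos":[-0.028,-0.027,0],"spin":0},{"hand":0.0,"delta_pos":[-0.028,-0.027,0],"spin":0},{"hand":0.0,"delta_pos":[-0.028,-0.027,0],"spin":0},{"hand":0.0,"delta_pos":[-0.028,-0.027,0],"spin":0},{"hand":0.0,"delta_pos":[-0.028,-0.027,0],"spin":0}]' 20 && python3 -m inch '[{"hand":0.0,"delta_pos":[-0.028,-0.027,0],"spin":0},{"hand":0.0,"delta_pos":[-0.028,-0.027,0],"spin":0},{"hand":0.0,"delta_pos":[-0.028,-0.027,0],"spin":0},{"hand":0.0,"delta_pos":[-0.028,-0.027,0],"spin":0},{"hand":0.0,"delta_pos":[-0.028,-0.027,0],"spin":0},{"hand":0.0,"delta_pos":[-0.028,-0.027,0],"spin":0},{"hand":0.0,"delta_pos":[-0.028,-0.027,0.01],"spin":0},{"hand":0.0,"delta_pos":[-0.02,-0.02,0.01],"spin":4}]'; python3 go.py "[.50,-.155,.2]" 2.68; python3 look.py 1
```

```text
t: 2.02
ee_pos: [0.3344, 0.2221, 0.2425]
orientation: [3.141, 0.001, 2.752]
wrist_force: [0.8, 0.4, 0.0]
width: -0.0
grasp_force: 0.0
t: 2.68
ee_pos: [0.4556, -0.0546, 0.2224]
orientation: [-3.142, 0.002, 2.681]
wrist_force: [1.0, 0.7, -0.2]
width: -0.0002
grasp_force: 0.0
2.6833 [ 0.4556 -0.0546  0.2224] [-3.1415  0.0022  2.6806] [ 0.9732  0.7239 -0.1725] -0.00016626351892804985
tool delta [-0.0843 -0.0701  0.0226] spin deg 0.032319924545829826
2.6833 [ 0.4556 -0.0546  0.2224] [-3.1415  0.0022  2.6806] [ 0.9732  0.7239 -0.1725] -0.00016626351892804985 0.011
gate_mouth scene [352.1 206.5] 0.68 [ 0.6177 -0.2216  0.042 ]
gate_mouth side [303.4 196. ] 0.61 [ 0.6179 -0.2168  0.042 ]
   tri gate_mouth [ 0.6192 -0.2197  0.0402]
stop_face scene [380.4 202.1] 0.9 [ 0.6763 -0.2409  0.038 ]
stop_face side [280.7 186.5] 0.8 [ 0.6754 -0.2404  0.038 ]
   tri stop_face [ 0.6759 -0.241   0.0379]
carrier_pad scene [286.1 214. ] 0.66 [ 0.503 -0.161  0.042]
carrier_pad side [358.1 218.6] 0.95 [ 0.4975 -0.1788  0.042 ]
carrier_pad wrist [257. 257.] 0.57 [ 0.5077 -0.1633  0.042 ]
   tri carrier_pad [ 0.
[... 312 characters left out ...]
21.5] 0.91 [ 0.5841 -0.1998  0.    ]
   tri dock [ 0.5833 -0.2011 -0.0021]
dish scene [298.3 203.9] 0.77 [ 0.5802 -0.0921  0.    ]
dish side [299.2 256.6] 0.67 [ 0.5804 -0.0893  0.    ]
dish wrist [334.8 268.4] 0.68 [ 0.589  -0.0946  0.    ]
   tri dish [ 0.583  -0.0921  0.0003]
coverslips scene [327.6 256.2] 0.59 [ 0.5163 -0.2699  0.    ]
coverslips side [359.4 202.5] 0.74 [ 0.522  -0.2911  0.    ]
coverslips wrist [193.3 279.2] 0.77 [ 0.5156 -0.2829 -0.    ]
   tri coverslips [ 0.5143 -0.2768  0.0079]
oil scene [215.1 204.8] 0.62 [0.4395 0.0198 0.    ]
oil side [356.8 322.5] 0.65 [0.4429 0.0282 0.    ]
oil wrist [375.3 134.9] 0.67 [0.445  0.0272 0.    ]
   tri oil [ 0.4437  0.0266 -0.0033]
```

```bash
python3 -m inch '[{"hand":0.0,"delta_pos":[-0.022,-0.018,0.012],"spin":0},{"hand":0.0,"delta_pos":[-0.022,-0.018,0.012],"spin":0},{"hand":0.0,"delta_pos":[-0.022,-0.018,0.012],"spin":0},{"hand":0.0,"delta_pos":[-0.018,-0.018,0.012],"spin":0},{"hand":0.0,"delta_pos":[0,0,0.012],"spin":0},{"hand":0.0,"delta_pos":[0,0,0.012],"spin":0},{"hand":0.0,"delta_pos":[0,0,0],"spin":0},{"hand":0.0,"delta_pos":[0,0,0],"spin":0}]'
python3 - <<'E'
from h import *
np.set_printoptions(precision=4,suppress=True)
s=state();T=pose(s);print(s['ee_pos'],s['orientation'],s['wrist_force'],s['t'])
im=camera('wrist');cv2.imwrite('pics/w2.png',im[:,:,::-1])
for l,z in dict(gate_mouth=.042,stop_face=.038,carrier_pad=.042,carrier=.028,dock=0).items():
    q=place_of(l,'wrist')
    if q: print(l,np.round(q[0]['xy']),q[0]['p'],onz(ray('wrist',q[0]['xy'],T),z))
E
```

```text
t: 4.7
ee_pos: [0.4977, -0.1533, 0.1502]
orientation: [3.142, -0.001, 2.682]
wrist_force: [0.0, -0.1, -0.2]
width: -0.0
grasp_force: 0.0
[ 0.4977 -0.1533  0.1502] [ 3.1415 -0.001   2.6819] [ 0.0332 -0.0854 -0.1941] 4.7
gate_mouth [316. 330.] 0.87 [ 0.6204 -0.217   0.042 ]
stop_face [318. 371.] 0.93 [ 0.6771 -0.2421  0.038 ]
carrier_pad [310. 211.] 0.67 [ 0.5008 -0.1633  0.042 ]
carrier [313. 245.] 0.71 [ 0.5387 -0.1792  0.028 ]
```

View pics/w2.png

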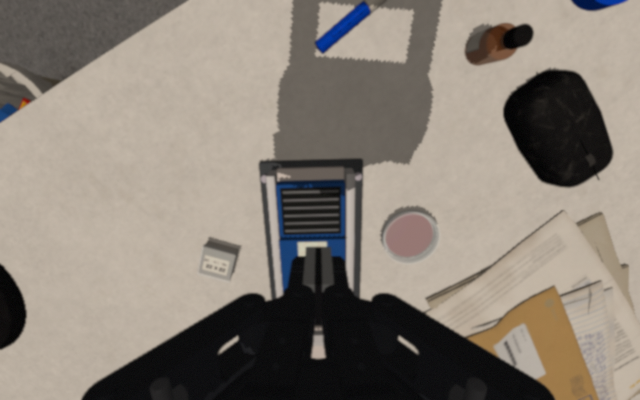

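```bash
python3 - <<'E'
from h import *
np.set_printoptions(precision=4,suppress=True)
T=pose(state())
P=lambda u,z:onz(ray('wrist',u,T),z)
for u,z in [((281,187),.042),((341,187),.042),((282,236),.042),((342,236),.042),((279,239),.047),((346,239),.047),((261,161),.012),((363,161),.012)]: print(u,P(u,z))
d=np.array([.6771,-.2421])-np.array([.5008,-.1633]);print(np.degrees(np.arctan2(d[1],d[0])))
E
python3 go.py "[.508,-.165,.06]" 2.704
```

```text
(281, 187) [ 0.4709 -0.1755  0.042 ]
(341, 187) [ 0.4938 -0.1293  0.042 ]
(282, 236) [ 0.5121 -0.1971  0.042 ]
(342, 236) [ 0.5365 -0.148   0.042 ]
(279, 239) [ 0.5117 -0.1992  0.047 ]
(346, 239) [ 0.5384 -0.1454  0.047 ]
(261, 161) [ 0.4463 -0.1875  0.012 ]
(363, 161) [ 0.4889 -0.1017  0.012 ]
-24.082990988427166
5.0 [ 0.498  -0.1533  0.151 ] [-3.1415  0.0012  2.6823] [0.6462 1.0509 0.1501] -0.00017040746732592532
tool delta [-0.014  -0.0061  0.091 ] spin deg -1.241158950672474
```

```bash
python3 go.py "[.509,-.1655,.062]" 2.709; python3 -m inch '[{"hand":0.0,"delta_pos":[0,0,0.015],"spin":-1.5},{"hand":0.0,"delta_pos":[-0.008,-0.003,0.015],"spin":0},{"hand":0.0,"delta_pos":[-0.007,-0.003,0.015],"spin":0},{"hand":0.0,"delta_pos":[0,0,0.015],"spin":0},{"hand":0.0,"delta_pos":[0,0,0.015],"spin":0},{"hand":0.0,"delta_pos":[0,0,0.013],"spin":0},{"hand":0.0,"delta_pos":[0,0,0],"spin":0},{"hand":0.0,"delta_pos":[0,0,0],"spin":0}]'; python3 go.py "[.509,-.1655,.062]" 2.709
```

```text
5.0 [ 0.498  -0.1533  0.151 ] [-3.1415  0.0012  2.6823] [0.6462 1.0509 0.1501] -0.00017040746732592532
tool delta [-0.0151 -0.0061  0.089 ] spin deg -1.5276378482378794
t: 5.67
ee_pos: [0.509, -0.1651, 0.0625]
orientation: [3.142, -0.0, 2.708]
wrist_force: [0.0, -0.3, 0.8]
width: 0.0002
grasp_force: 0.0
5.6667 [ 0.509  -0.1651  0.0625] [ 3.1415 -0.0005  2.7083] [ 0.0376 -0.296   0.8155] 0.00023638126691016695
tool delta [-0.0002 -0.0004  0.0005] spin deg -0.03993266425345953
```

Run:
```python
from h import *
a=camera('wrist')[130:300,210:430];b=camera('side')[150:270,230:410]
a=cv2.resize(a,(396,306));b=cv2.resize(b,(400,306),interpolation=cv2.INTER_CUBIC)
cv2.imwrite('pics/c3.png',np.hstack([a,b])[:,:,::-1])
```

```text
(no output)
```

View pics/c3.png

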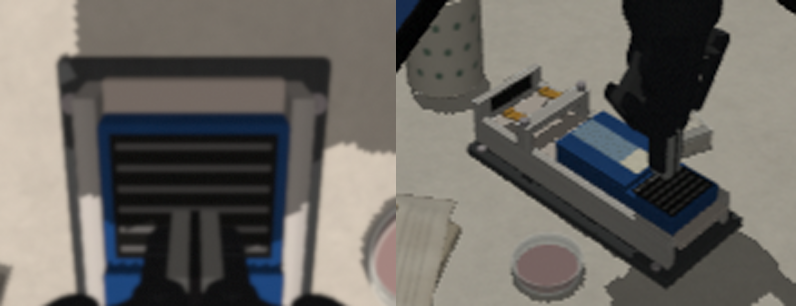

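The fingertips are centred on the pad (crop column 193) and sit just behind the step. Next I press down and watch the force.

```bash
python3 -m inch '[{"hand":0.0,"delta_pos":[0,0,0.003],"spin":0},{"hand":0.0,"delta_pos":[0,0,0.003],"spin":0},{"hand":0.0,"delta_pos":[0,0,0.002],"spin":0},{"hand":0.0,"delta_pos":[0,0,0.002],"spin":0},{"hand":0.0,"delta_pos":[0,0,0.001],"spin":0},{"hand":0.0,"delta_pos":[0,0,0.001],"spin":0},{"hand":0.0,"delta_pos":[0,0,0],"spin":0},{"hand":0.0,"delta_pos":[0,0,0],"spin":0}]'
```

```text
t: 6.43
ee_pos: [0.5089, -0.1651, 0.0505]
orientation: [-3.142, 0.0, 2.708]
wrist_force: [-0.7, 0.7, 3.8]
width: -0.0002
grasp_force: 2.0
```

```bash
python3 -m inch '[{"hand":0.0,"delta_pos":[0,0,0.001],"spin":0},{"hand":0.0,"delta_pos":[0,0,0.001],"spin":0},{"hand":0.0,"delta_pos":[0,0,0.001],"spin":0},{"hand":0.0,"delta_pos":[0,0,0.001],"spin":0},{"hand":0.0,"delta_pos":[0,0,0.001],"spin":0},{"hand":0.0,"delta_pos":[0,0,0],"spin":0},{"hand":0.0,"delta_pos":[0,0,0],"spin":0},{"hand":0.0,"delta_pos":[0,0,0],"spin":0}]'
```

```text
t: 7.1
ee_pos: [0.5089, -0.1651, 0.0456]
orientation: [-3.142, 0.0, 2.708]
wrist_force: [-2.0, 0.9, 7.9]
width: 0.0001
grasp_force: 3.9
```

```bash
python3 -m inch '[{"hand":0.0,"delta_pos":[0,0,0.001],"spin":0},{"hand":0.0,"delta_pos":[0,0,0.001],"spin":0},{"hand":0.0,"delta_pos":[0,0,0.001],"spin":0},{"hand":0.0,"delta_pos":[0,0,0.001],"spin":0},{"hand":0.0,"delta_pos":[0,0,0],"spin":0},{"hand":0.0,"delta_pos":[0,0,0],"spin":0},{"hand":0.0,"delta_pos":[-0.001,0,0],"spin":0},{"hand":0.0,"delta_pos":[-0.001,0,0],"spin":0}]'
```

```text
t: 7.77
ee_pos: [0.5091, -0.1652, 0.0436]
orientation: [-3.141, -0.003, 2.709]
wrist_force: [-18.7, 6.4, 38.3]
width: 0.0002
grasp_force: 18.9
```

```bash
python3 -m inch '[{"hand":0.0,"delta_pos":[0,0,-0.001],"spin":0},{"hand":0.0,"delta_pos":[0,0,-0.0005],"spin":0},{"hand":0.0,"delta_pos":[0,0,0],"spin":0},{"hand":0.0,"delta_pos":[0,0,0],"spin":0},{"hand":0.0,"delta_pos":[0,0,0],"spin":0},{"hand":0.0,"delta_pos":[0,0,0],"spin":0},{"hand":0.0,"delta_pos":[0,0,0],"spin":0},{"hand":0.0,"delta_pos":[0,0,0],"spin":0}]'
python3 - <<'E'
from h import *
a=camera('wrist')[130:300,210:430];b=camera('side')[150:270,230:410]
a=cv2.resize(a,(396,306));b=cv2.resize(b,(400,306),interpolation=cv2.INTER_CUBIC)
cv2.imwrite('pics/c4.png',np.hstack([a,b])[:,:,::-1])
E
```

```text
t: 8.43
ee_pos: [0.5091, -0.1652, 0.0438]
orientation: [-3.141, -0.004, 2.709]
wrist_force: [-11.2, 3.8, 21.0]
width: -0.0001
grasp_force: 10.7
```

View pics/c4.png

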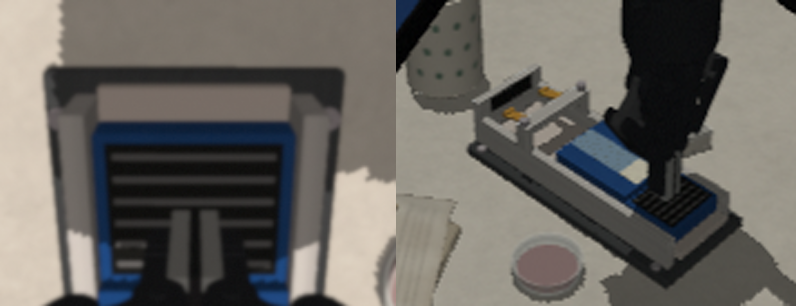

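The carrier is pressed well down into the channel, with its top clearly lower between the walls. I ease the press slightly and start sliding.

```bash
python3 -m inch '[{"hand":0.0,"delta_pos":[0,0,-0.0005],"spin":0},{"hand":0.0,"delta_pos":[-0.001,0,-0.0002],"spin":0},{"hand":0.0,"delta_pos":[-0.002,0,0],"spin":0},{"hand":0.0,"delta_pos":[-0.002,0,0],"spin":0},{"hand":0.0,"delta_pos":[-0.002,0,0],"spin":0},{"hand":0.0,"delta_pos":[-0.002,0,0],"spin":0},{"hand":0.0,"delta_pos":[-0.002,0,0],"spin":0},{"hand":0.0,"delta_pos":[-0.002,0,0],"spin":0}]'
python3 - <<'E'
from h import *
a=camera('wrist')[130:300,210:430];b=camera('side')[150:270,230:410]
a=cv2.resize(a,(396,306));b=cv2.resize(b,(400,306),interpolation=cv2.INTER_CUBIC)
cv2.imwrite('pics/c5.png',np.hstack([a,b])[:,:,::-1])
E
```

```text
t: 9.2
ee_pos: [0.5212, -0.1706, 0.0439]
orientation: [3.142, -0.004, 2.708]
wrist_force: [-8.1, 4.4, 14.1]
width: 0.0004
grasp_force: 7.2
```

View pics/c5.png

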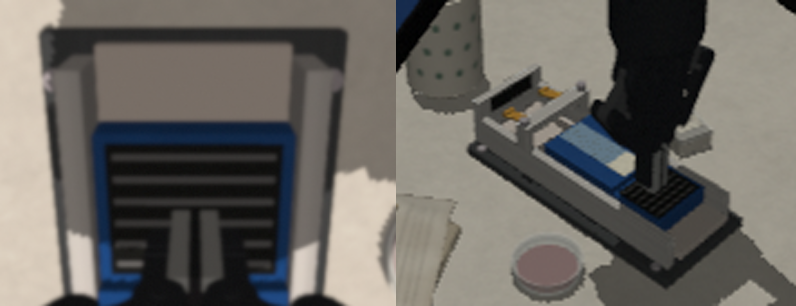

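Wrist view: the carrier looks unchanged under the tips while the dock slides past, so it moves with the fingers and doesn't slip. I continue.

```bash
python3 -m inch '[{"hand":0.0,"delta_pos":[-0.002,0,0],"spin":0},{"hand":0.0,"delta_pos":[-0.002,0,0],"spin":0},{"hand":0.0,"delta_pos":[-0.002,0,0],"spin":0},{"hand":0.0,"delta_pos":[-0.002,0,0],"spin":0},{"hand":0.0,"delta_pos":[-0.002,0,0],"spin":0},{"hand":0.0,"delta_pos":[-0.002,0,0],"spin":0},{"hand":0.0,"delta_pos":[-0.002,0,0],"spin":0},{"hand":0.0,"delta_pos":[-0.002,0,0],"spin":0}]'
```

```text
t: 9.97
ee_pos: [0.5358, -0.1774, 0.044]
orientation: [3.142, -0.003, 2.708]
wrist_force: [-8.9, 4.4, 14.0]
width: 0.0002
grasp_force: 7.0
```

```bash
python3 -m inch '[{"hand":0.0,"delta_pos":[-0.002,0,0],"spin":0},{"hand":0.0,"delta_pos":[-0.002,0,0],"spin":0},{"hand":0.0,"delta_pos":[-0.002,0,0],"spin":0},{"hand":0.0,"delta_pos":[-0.002,0,0],"spin":0},{"hand":0.0,"delta_pos":[-0.002,0,0],"spin":0},{"hand":0.0,"delta_pos":[-0.002,0,0],"spin":0},{"hand":0.0,"delta_pos":[-0.002,0,0],"spin":0},{"hand":0.0,"delta_pos":[-0.002,0,0],"spin":0}]'
python3 - <<'E'
from h import *
a=camera('wrist')[130:300,210:430];b=camera('side')[150:270,230:410]
a=cv2.resize(a,(396,306));b=cv2.resize(b,(400,306),interpolation=cv2.INTER_CUBIC)
cv2.imwrite('pics/c6.png',np.hstack([a,b])[:,:,::-1])
E
```

```text
t: 10.63
ee_pos: [0.5504, -0.1841, 0.044]
orientation: [3.142, -0.003, 2.709]
wrist_force: [-9.3, 4.5, 13.4]
width: 0.0005
grasp_force: 6.7
```

View pics/c6.png

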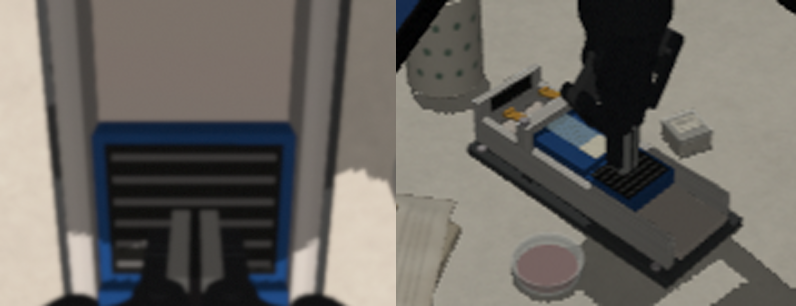

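```bash
python3 -m inch '[{"hand":0.0,"delta_pos":[-0.002,0,0.0002],"spin":0},{"hand":0.0,"delta_pos":[-0.002,0,0.0002],"spin":0},{"hand":0.0,"delta_pos":[-0.002,0,0],"spin":0},{"hand":0.0,"delta_pos":[-0.002,0,0],"spin":0},{"hand":0.0,"delta_pos":[-0.002,0,0],"spin":0},{"hand":0.0,"delta_pos":[-0.002,0,0],"spin":0},{"hand":0.0,"delta_pos":[-0.002,0,0],"spin":0},{"hand":0.0,"delta_pos":[-0.002,0,0],"spin":0}]'; python3 -m inch '[{"hand":0.0,"delta_pos":[-0.002,0,0],"spin":0},{"hand":0.0,"delta_pos":[-0.002,0,0],"spin":0},{"hand":0.0,"delta_pos":[-0.002,0,0],"spin":0},{"hand":0.0,"delta_pos":[-0.002,0,0],"spin":0},{"hand":0.0,"delta_pos":[-0.001,0,0],"spin":0},{"hand":0.0,"delta_pos":[-0.001,0,0],"spin":0},{"hand":0.0,"delta_pos":[-0.001,0,0],"spin":0},{"hand":0.0,"delta_pos":[-0.001,0,0],"spin":0}]';  python3 - <<'E'
from h import *
a=camera('wrist')[130:300,210:430];b=camera('side')[150:270,230:410]
a=cv2.resize(a,(396,306));b=cv2.resize(b,(400,306),interpolation=cv2.INTER_CUBIC)
cv2.imwrite('pics/c7.png',np.hstack([a,b])[:,:,::-1])
E
```

```text
t: 11.4
ee_pos: [0.5648, -0.1907, 0.044]
orientation: [-3.142, -0.004, 2.709]
wrist_force: [-10.8, 5.1, 17.7]
width: -0.0001
grasp_force: 8.5
t: 12.07
ee_pos: [0.5738, -0.1948, 0.0439]
orientation: [3.142, -0.009, 2.709]
wrist_force: [-20.1, 9.6, 24.9]
width: -0.0002
grasp_force: 15.4
```

View pics/c7.png

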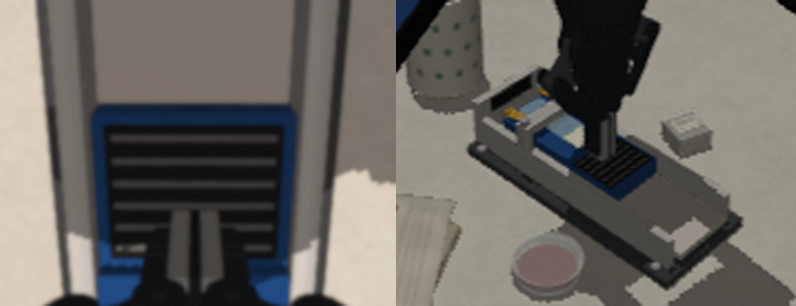

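The carrier fell about 5 mm behind the tips (its rear edge moved up in the wrist crop from row 125 to row 107). The leaf is now engaging, so the tips will push on the step. I continue slowly.

```bash
python3 -m inch '[{"hand":0.0,"delta_pos":[-0.001,0,0],"spin":0},{"hand":0.0,"delta_pos":[-0.001,0,0],"spin":0},{"hand":0.0,"delta_pos":[-0.001,0,0],"spin":0},{"hand":0.0,"delta_pos":[-0.001,0,0],"spin":0},{"hand":0.0,"delta_pos":[-0.001,0,0],"spin":0},{"hand":0.0,"delta_pos":[-0.001,0,0],"spin":0},{"hand":0.0,"delta_pos":[-0.001,0,0],"spin":0},{"hand":0.0,"delta_pos":[-0.001,0,0],"spin":0}]'
python3 - <<'E'
from h import *
np.set_printoptions(precision=4,suppress=True)
s=state();T=pose(s);im=camera('wrist');cv2.imwrite('pics/w8.png',im[:,:,::-1]);camera('side')
for l,z in dict(carrier_pad=.033,carrier=.019,stop_face=.038).items():
  for c in ['wrist','side']:
    q=place_of(l,c)
    if q: print(l,c,q[0]['p'],onz(ray(c,q[0]['xy'],T),z))
# rear edge of blue along column 250..300
for f in ['wrist2','x']: pass
hsv=cv2.cvtColor(im,cv2.COLOR_RGB2HSV);m=(hsv[:,:,0]>100)&(hsv[:,:,0]<125)&(hsv[:,:,1]>130)
r=np.where(m[130:300,290:350].mean(1)>.5)[0]+130;print('rear row',r.min(),onz(ray('wrist',(320,r.min()),T),.033))
E
```

```text
t: 12.83
ee_pos: [0.5817, -0.1984, 0.044]
orientation: [3.141, -0.007, 2.709]
wrist_force: [-16.1, 7.5, 20.4]
width: -0.0
grasp_force: 13.2
carrier_pad wrist 0.61 [ 0.5679 -0.193   0.033 ]
carrier_pad side 0.56 [ 0.5665 -0.2004  0.033 ]
carrier side 0.57 [ 0.6047 -0.2272  0.019 ]
stop_face side 0.95 [ 0.6771 -0.2474  0.038 ]
rear row 189 [ 0.544  -0.1802  0.033 ]
```

```bash
python3 -m inch '[{"hand":0.0,"delta_pos":[-0.001,0,0],"spin":0},{"hand":0.0,"delta_pos":[-0.001,0,0],"spin":0},{"hand":0.0,"delta_pos":[-0.001,0,0],"spin":0},{"hand":0.0,"delta_pos":[-0.001,0,0],"spin":0},{"hand":0.0,"delta_pos":[-0.001,0,0],"spin":0},{"hand":0.0,"delta_pos":[-0.001,0,0],"spin":0},{"hand":0.0,"delta_pos":[-0.001,0,0],"spin":0},{"hand":0.0,"delta_pos":[-0.001,0,0],"spin":0}]';python3 -m inch '[{"hand":0.0,"delta_pos":[-0.001,0,0],"spin":0},{"hand":0.0,"delta_pos":[-0.001,0,0],"spin":0},{"hand":0.0,"delta_pos":[-0.001,0,0],"spin":0},{"hand":0.0,"delta_pos":[-0.001,0,0],"spin":0},{"hand":0.0,"delta_pos":[0,0,0],"spin":0},{"hand":0.0,"delta_pos":[0,0,0],"spin":0},{"hand":0.0,"delta_pos":[0,0,0],"spin":0},{"hand":0.0,"delta_pos":[0,0,0],"spin":0}]'
```

```text
t: 13.9
ee_pos: [0.5891, -0.2019, 0.044]
orientation: [3.141, -0.007, 2.709]
wrist_force: [-14.4, 6.5, 19.8]
width: -0.0001
grasp_force: 12.9
t: 14.57
ee_pos: [0.5929, -0.2037, 0.0439]
orientation: [3.141, -0.006, 2.709]
wrist_force: [-14.3, 6.9, 19.4]
width: -0.0001
grasp_force: 12.3
```

```bash
cat > chk.py <<'E'
from h import *
np.set_printoptions(precision=4,suppress=True)
s=state();T=pose(s);im=camera('wrist');camera('side');st=np.array([.6767,-.2425])
for c in ['wrist','side']:
    q=place_of('carrier_pad',c)
    if q: p=onz(ray(c,q[0]['xy'],T),.034)[:2];print(c,q[0]['p'],p,'remaining',np.linalg.norm(p-st)-.105)
hsv=cv2.cvtColor(im,cv2.COLOR_RGB2HSV);m=(hsv[:,:,0]>100)&(hsv[:,:,0]<125)&(hsv[:,:,1]>130)
r=np.where(m[130:300,290:350].mean(1)>.5)[0]+130;p=onz(ray('wrist',(320,r.min()),T),.033)[:2];print('rear row',r.min(),p,np.linalg.norm(p-st)-.130)
E
python3 chk.py; python3 -m inch '[{"hand":0.0,"delta_pos":[-0.001,0,0],"spin":0},{"hand":0.0,"delta_pos":[-0.001,0,0],"spin":0},{"hand":0.0,"delta_pos":[-0.001,0,0],"spin":0},{"hand":0.0,"delta_pos":[-0.001,0,0],"spin":0},{"hand":0.0,"delta_pos":[-0.001,0,0],"spin":0},{"hand":0.0,"delta_pos":[-0.001,0,0],"spin":0},{"hand":0.0,"delta_pos":[0,0,0],"spin":0},{"hand":0.0,"delta_pos":[0,0,0],"spin":0}]';python3 chk.py
```

```text
wrist 0.59 [ 0.5785 -0.1992] remaining 0.002285954057268627
side 0.72 [ 0.5762 -0.2073] remaining 0.0014388924601287378
rear row 189 [ 0.5552 -0.1854] 0.004208565708811035
t: 15.43
ee_pos: [0.5937, -0.2039, 0.0439]
orientation: [-3.141, -0.02, 2.709]
wrist_force: [-37.1, 14.0, 34.9]
width: 0.0004
grasp_force: 26.0
wrist 0.95 [ 0.5799 -0.1984] remaining 0.0013959278054884172
side 0.96 [ 0.5813 -0.2049] remaining -0.002463035835253216
rear row 188 [ 0.5555 -0.1855] 0.00398239648626833
```

Horizontal force rose to 40 N with no further motion, so the nose is home. I take off most of the push while keeping the press, then lift straight off.

```bash
python3 -m inch '[{"hand":0.0,"delta_pos":[0.002,0,0],"spin":0},{"hand":0.0,"delta_pos":[0.001,0,0],"spin":0},{"hand":0.0,"delta_pos":[0.0005,0,0],"spin":0},{"hand":0.0,"delta_pos":[0,0,0],"spin":0},{"hand":0.0,"delta_pos":[0,0,0],"spin":0},{"hand":0.0,"delta_pos":[0,0,0],"spin":0},{"hand":0.0,"delta_pos":[0,0,0],"spin":0},{"hand":0.0,"delta_pos":[0,0,0],"spin":0}]'
```

```text
t: 16.3
ee_pos: [0.5934, -0.2039, 0.0439]
orientation: [-3.142, -0.011, 2.709]
wrist_force: [-22.7, 10.0, 24.6]
width: 0.0001
grasp_force: 20.5
```

```bash
python3 -m inch '[{"hand":0.0,"delta_pos":[0.001,0,0],"spin":0},{"hand":0.0,"delta_pos":[0.0005,0,-0.0005],"spin":0},{"hand":0.0,"delta_pos":[0.0003,0,-0.001],"spin":0},{"hand":0.0,"delta_pos":[0,0,-0.001],"spin":0},{"hand":0.0,"delta_pos":[0,0,-0.001],"spin":0},{"hand":0.0,"delta_pos":[0,0,-0.001],"spin":0},{"hand":0.0,"delta_pos":[0,0,0],"spin":0},{"hand":0.0,"delta_pos":[0,0,0],"spin":0}]'
```

```text
t: 16.97
ee_pos: [0.5932, -0.2039, 0.0456]
orientation: [3.141, -0.009, 2.708]
wrist_force: [-7.9, 2.6, -2.9]
width: -0.0
grasp_force: 4.4
```

```bash
python3 -m inch '[{"hand":0.0,"delta_pos":[0.001,0,0],"spin":0},{"hand":0.0,"delta_pos":[0.001,0,0],"spin":0},{"hand":0.0,"delta_pos":[0.001,0,-0.002],"spin":0},{"hand":0.0,"delta_pos":[0,0,-0.005],"spin":0},{"hand":0.0,"delta_pos":[0,0,-0.02],"spin":0},{"hand":0.0,"delta_pos":[0,0,-0.03],"spin":0},{"hand":0.0,"delta_pos":[0,0,-0.03],"spin":0},{"hand":0.0,"delta_pos":[0.03,0,0],"spin":0}]';python3 -m inch '[{"hand":0.0,"delta_pos":[0.04,0,-0.01],"spin":0},{"hand":0.0,"delta_pos":[0.04,0,-0.01],"spin":0},{"hand":0.0,"delta_pos":[0.03,0,-0.01],"spin":0},{"hand":0.0,"delta_pos":[0,0,0],"spin":0},{"hand":0.0,"delta_pos":[0,0,0],"spin":0},{"hand":0.0,"delta_pos":[0,0,0],"spin":0},{"hand":0.0,"delta_pos":[0,0,0],"spin":0},{"hand":0.0,"delta_pos":[0,0,0],"spin":0}]'; python3 chk.py
python3 - <<'E'
from h import *
a=camera('scene')[160:290,240:420];b=camera('side')[150:280,230:410]
f=lambda x:cv2.resize(x,(400,289),interpolation=cv2.INTER_CUBIC)
w=camera('wrist');
cv2.imwrite('pics/c9.png',np.vstack([np.hstack([f(a),f(b)]),np.hstack([cv2.resize(w,(480,300)),np.zeros((300,320,3),np.uint8)])])[:,:,::-1])
E
```

```text
t: 17.63
ee_pos: [0.5712, -0.1949, 0.1413]
orientation: [-3.14, 0.017, 2.708]
wrist_force: [-0.3, -0.8, 0.1]
width: -0.0001
grasp_force: 0.0
t: 18.3
ee_pos: [0.4667, -0.1457, 0.1642]
orientation: [3.142, -0.0, 2.708]
wrist_force: [0.2, 0.1, 0.1]
width: -0.0001
grasp_force: 0.0
side 0.61 [ 0.5774 -0.2084] remaining 9.008034845131574e-06Traceback (most recent call last):
  File "chk.py", line 8, in <module>
    r=np.where(m[130:300,290:350].mean(1)>.5)[0]+130;p=onz(ray('wrist',(320,r.min()),T),.033)[:2];print('rear row',r.min(),p,np.linalg.norm(p-st)-.130)
                                                                            ~~~~~^^
    return umr_minimum(a, axis, None, out, keepdims, initial, where)
ValueError: zero-size array to reduction operation minimum which has no identity
```

View pics/c9.png

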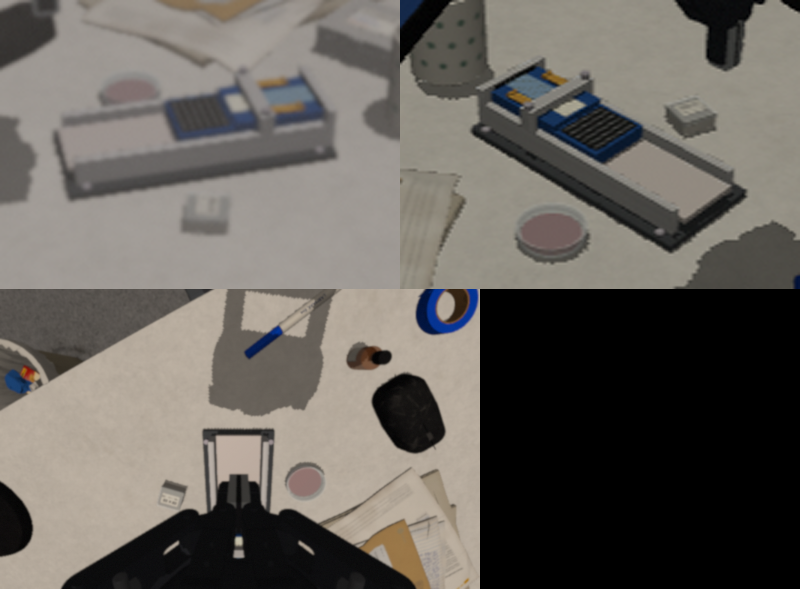

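The scene and side crops show the carrier under the gate and both leaf tips, with its nose against the end stop (side crop about (495,95)). The dish and coverslip box haven't moved, and the robot is clear.

```bash
python3 -c "from station import *;print(close_job())"
```

```text
the job is handed in; nothing more can be done
None
```

The blue carrier was pressed down, slid under the gate and leaf spring until it stopped hard against the end stop, and released; the last pictures show it clamped there, nothing else was touched, and I handed the job in at about 19 s.

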